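# Clamp a dust-pipe joint

## Task

On the board two flanged ends of a dust-extraction pipe lie butted together. Swing the blue clamp half over and down onto the flanges, then swing the red latch lever up and over its keeper until it is felt to snap fully home, so that the clamp stays pulled tight when you let go. Work by feel: never load the lever (pushing, or squeezing it in the fingers) with more than 25 N, and leave the jar, the can and the wood offcut where they stand.

Things in the scene. Friction and masses are not known exactly. Their poses are not given: they have to be found in the camera images.
- clamp: Plywood board 240 x 240 x 16 mm fixed to the bench, with a metal pipe joint on it. Origin: centre of its underside, on the bench top; x along the pipe, z up. Pipe axis 90 mm above the origin; pipe 76, flanges 94 mm across, 240 mm long in all. Clamp ring 106 mm across, 30 wide, at x = 0: fixed lower half, blue hinged upper half. Hinge on the +y side, lever on the -y side.
- hinge (a point): Hinge axis of the blue upper half (parallel to the clamp's x): at clamp (0, +58, 90) mm.
- ring (a joint): Angle of the blue half, rad. 0 = shut as when latched; grows as its free end goes up and over towards +y. Stiff hinge (0.12 N m): it stays where left. Coming down it meets a springy gasket at about 0.045; left unlatched it lifts back to 0.03 to 0.045. Pressing it from there to 0 takes about 9 N at the free end; stop at -0.06.
- ring_handle (a point): Middle of the steel handle bar on the blue half: round bar 9 mm thick, 54 mm long, parallel to the hinge, on two legs, 37 mm clear of the ring. With ring = 0 it is at clamp (0, 0, 180) mm, straight above the pipe axis; it moves on a circle of radius 107 mm about the hinge.
- lever: Latch lever; origin: its pivot (axis parallel to clamp x), at clamp (0, -80, 42) mm; z points along the lever to its bar. It has an 6 mm cross pin 62 mm from the pivot. Swung inward, the pin rides up the sloping outside of the brass keeper on the blue half's free end, pulling that half down, and past a crest drops into a notch with a solid wall behind.
- latch (a joint): Angle of the latch lever, rad. 0 = upright; grows as it leans outward (clamp -y). Stays where left. Home (pin in the notch) lies anywhere from -0.35 to 0.1, as the keeper is set differently each time and is not measured; short of home it springs back, past home it is rigid. Its pin meets the keeper's slope 0.1 to 0.35 rad before home; getting over the crest takes 5 to 9 N, pushed at the bar.
- lever_bar (a point): Middle of the top bar of the red U-shaped latch lever: round bar, 10 mm thick, 52 mm long, parallel to the clamp's x, 110 mm from the pivot. The bar's two legs run towards the pivot, 42 mm apart inside. With latch = 0 the bar is at clamp (0, -80, 152) mm.
- screw_jar: Bystander: glass jar with a yellow lid, 60 mm across, 75 mm high, standing loose. Origin: centre of its underside.
- offcut: Bystander: loose wood offcut 110 x 45 x 35 mm, lying flat. Origin: centre of its underside.
- oil_can: Bystander: grey and yellow can, 56 mm across, 130 mm high, standing loose. Origin: centre of its underside.

How it is judged (in metres and radians):
On the way, in this order (a step that is already met when the one before it is completed fails the run):
1. the blue half is down on the gasket (ring under 0.08 rad) while the lever is still open (latch over 0.3 rad) (value of joint ring below 0.08 rad and value of joint latch above 0.3 rad), for 0.2 s.
2. the clamp is pulled shut by the lever (ring under 0.02, latch under 0.18 rad) (value of joint ring below 0.02 rad and value of joint latch below 0.18 rad), for 0.2 s.
At the end, for the whole second after the job is handed in: With nothing held, the blue half stays pulled shut (ring under 0.02 rad; unlatched it lifts above 0.03) and the lever stays upright in the notch (latch under 0.18 rad) (all of step 2); the robot touches nothing.
It fails at once if the lever is loaded by the robot with more than 25 N (contact force between any of the fingers, the arm and lever above 25 N).
It fails at once if the screw jar is pushed more than 25 mm or tipped (distance of screw_jar from where it was at the start of the episode above 0.025 m or angle between screw_jar's own z axis and vertical above 0.35 rad).
It fails at once if the offcut is pushed more than 25 mm or tipped (distance of offcut from where it was at the start of the episode above 0.025 m or angle between offcut's own z axis and vertical above 0.35 rad).
It fails at once if the oil can is pushed more than 25 mm or tipped (distance of oil_can from where it was at the start of the episode above 0.025 m or angle between oil_can's own z axis and vertical above 0.35 rad).
It also fails if it takes over 72 s, if anything falls off the work surface, if the arm or the gripper's body presses on something with over 40 N, if the wrist force passes 120 N, or if a joint passes its speed limit or range.

## Robot

A 6-joint arm with a two-finger parallel gripper is mounted at the origin on the work surface. World frame = base frame: x ahead of the robot, y to its left, z up, the work surface at z = 0. Lengths are in m, angles in degrees, forces in N, time in s.
With the tool pointing down it reaches from about 0.375 to 0.925 m from the base axis. Payload 5.7 kg.
Tool frame: the origin (TCP) lies at the very end of the fingers, on their centre line; the grasp point (between the pads) lies 19 mm behind it (bot.grasp_offset is the distance from the TCP to the grasp point, in m); z points along the fingers, x is the direction in which the jaws open and shut, and the axes are right-handed (so a half turn about z gives the same grasp; the last joint's range is limited). The gripper opens to 88 mm and grips with 3 to 60 N. Pads are 20 mm wide; open, the fingers measure 115 mm over their backs; the gripper's body (75 mm by 178 mm) begins 61 mm behind the grasp point.
Start: joints at [-78.73, 20.558, 86.54, -0, 72.909, -6.595], TCP at [0.184, -0.571, 0.196] pointing down, gripper open.
Joint ranges: [-170.27, 170.27], [-57.76, 135], [12.27, 136.19], [-55.21, 235.2], [11.17, 155.16], [-170.74, 170.74]. Speed limits (degrees/s): [136.94, 136.94, 180, 180, 180, 180].

## Interface

Orientations are given as a 3x3 rotation matrix whose columns are the frame's x, y, z axes.
In Python, from cell import sensors, imaging, ticket, bot gives the robot as it stands.
- The arm moves only by the shell command python3 -m creep 'ROWS' [FORCE]. ROWS is JSON, a list of rows, each a list of 5 numbers: the closure, from 0 (fully open) to 1 (shut), then the shift along the tool's x, y, z in mm, then the turn about the tool's z in rad. In form: [[claw, tx, ty, tz, turn], ...]. A call has exactly 5 rows; each row shifts and turns the commanded pose from where the row before left it, along the tool's axes as they then stand; what a row does not reach is not made up. A row lasts 1/8 s, in which the tool goes at most 62.5 mm and 10.7 degrees, less where a joint would pass 70% of its speed; a pose out of reach is approached as far as the arm can. A call is refused whole if a number of a shift passes 62.5 or a number of a turn 0.188, either way. A call with a gripper value outside its range is refused whole. The fingers move at their own pace and stop on an object; FORCE is the grip in N (left out, the last holds). Time passes only in rows, so rows that do not move let the fingers close, or fill a call up. It gives the time, the measured TCP pose, the force and the opening at its end, in the units of the state.
- sensors.observe(): the state, without advancing time (a new reading comes with each control period).
- imaging.capture(name): name is "scene" or "top" or "wrist"; returns a dict with "frame" (420x560x3 uint8, blue, green, red), "fx", "fy", "cx", "cy" (pixels), "k1" (the pictures are not rectified: a ray, as slopes to the right and down, at radius r is drawn at 1 + k1 r^2 times it, then the intrinsics apply), "T" (4x4, takes a point from camera to world coordinates); the wrist camera has in their place "mount" (4x4, takes a point from camera to tool coordinates, whose origin is the TCP and whose axes are the tool frame's). Camera axes: x right, y down, z forward; pixel columns grow to the right and rows downward; lengths in m; the calibration is good to about 2 mm. A picture is of the moment at which its call begins: read the wrist's pose just before it. There is no depth.
- ticket.finish_job(): hands the job in, once; it reports no verdict.
The state is a dict: "clock": time; "joints": joint angles; "dq": joint speeds; "joint_torque": joint torques, N m; "tcp_pos": TCP position; "tool_rot": TCP orientation; "wrist_force": force on the tool from outside, world axes, zero at the start; "ft_torque": the same for the moment, N m; "opening": finger opening in m.
Only numpy, scipy, OpenCV 4.12 (cv2) and the standard library are available. Lean on these libraries where they do the work, as an engineer would, in place of code of your own. Each camera call takes 0.05 s, during which the arm holds its last target.

## Working session

There is one attempt and no reset: what is moved stays moved. The work goes in short steps, Python scripts to look and compute and a shell command to move; the robot and the scene stay as the last step left them, time stands still between calls to the robot, and variables do not carry over. Pictures are saved under pics/ and viewed, and the job is handed in when it is done.

```bash
ls; mkdir -p pics; python3 - <<'E'
from cell import sensors, imaging
import cv2,numpy as np
print(sensors.observe())
for n in ["scene","top","wrist"]:
    c=imaging.capture(n); cv2.imwrite(f"pics/{n}0.png",c["frame"]); print(n,{k:v for k,v in c.items() if k!="frame"})
E
```

```text
pics
{'clock': 0.0, 'joints': array([-7.87308536e+01,  2.05990497e+01,  8.65974445e+01, -8.44276979e-04,
        7.29078521e+01, -6.59528185e+00]), 'dq': array([ 0.05623735, -0.02943594, -0.0220914 ,  0.04322913,  0.09423893,
       -0.00180652]), 'joint_torque': array([ 9.92524183e-04, -5.15376019e+01, -2.70723975e+01,  6.76612579e-02,
        3.51757393e-02, -1.47761261e-04]), 'tcp_pos': array([ 0.18389894, -0.57036242,  0.1954083 ]), 'tool_rot': array([[ 3.06769567e-01, -9.51783745e-01, -3.69705313e-04],
       [-9.51782094e-01, -3.06769727e-01,  1.78331937e-03],
       [-1.81074879e-03, -1.95189213e-04, -9.99998342e-01]]), 'wrist_force': array([-0.90395371,  0.2183898 ,  0.38192623]), 'ft_torque': array([ 0.03313285, -0.01380411, -0.00932024]), 'opening': 0.08841082847226583}
scene {'fx': 381.103085180342, 'fy': 381.103085180342, 'cx': 279.5639573002971, 'cy': 207.86124802792682, 'k1': -0.07278270905800562, 'T': array([[-0.00546219,  0.52511933, -0.85101107,  1.29730394],
       [ 0.99993024, -0.0060442 , -0.01014761,  0.02008388],
       [-0.01047239, -0.85100714, -0.52504969,  
[... 249 characters left out ...]
,  0.06801071,  0.55206618],
       [-0.99936536, -0.02601609,  0.02433194, -0.00133674],
       [-0.02249693, -0.06863956, -0.99738784,  1.28084677],
       [ 0.        ,  0.        ,  0.        ,  1.        ]])}
wrist {'fx': 292.8562408699196, 'fy': 292.8562408699196, 'cx': 278.31197347664374, 'cy': 214.40762419655425, 'k1': -0.0581173695182498, 'mount': array([[ 9.99999555e-01,  9.24961713e-04, -1.87402456e-04,
         1.14999701e-03],
       [-8.49029782e-04,  9.68421049e-01,  2.49318974e-01,
        -6.93696948e-02],
       [ 4.12094988e-04, -2.49318704e-01,  9.68421403e-01,
        -1.88412149e-01],
       [ 0.00000000e+00,  0.00000000e+00,  0.00000000e+00,
         1.00000000e+00]])}
```

View pics/scene0.png

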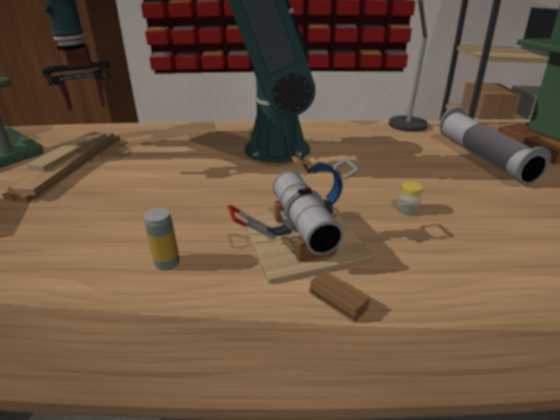

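View pics/top0.png

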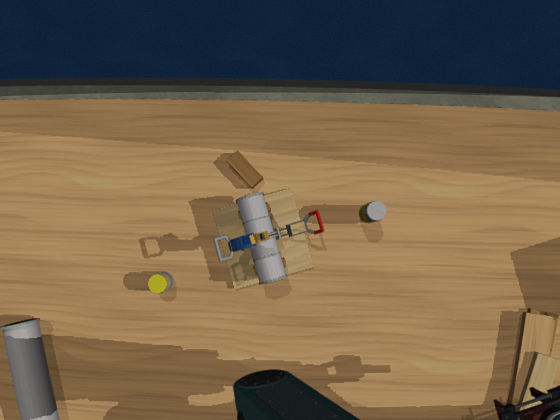

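View pics/wrist0.png

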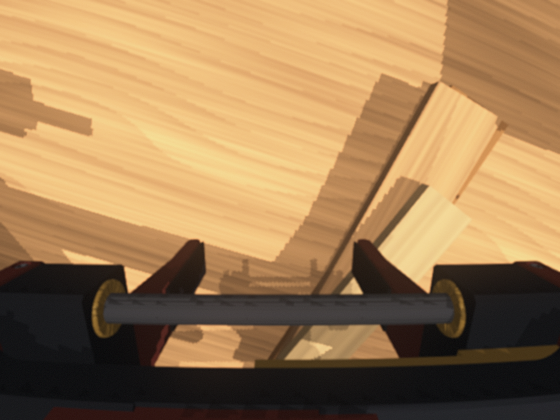

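```bash
python3 - <<'E'
import cv2
a=cv2.imread("pics/top0.png")[140:310,130:400]; cv2.imwrite("pics/top0z.png",cv2.resize(a,None,fx=2.96,fy=2.96,interpolation=cv2.INTER_CUBIC))
a=cv2.imread("pics/scene0.png")[140:330,140:440]; cv2.imwrite("pics/scene0z.png",cv2.resize(a,None,fx=2.66,fy=2.66,interpolation=cv2.INTER_CUBIC))
E
```

```text
(no output)
```

View pics/top0z.png

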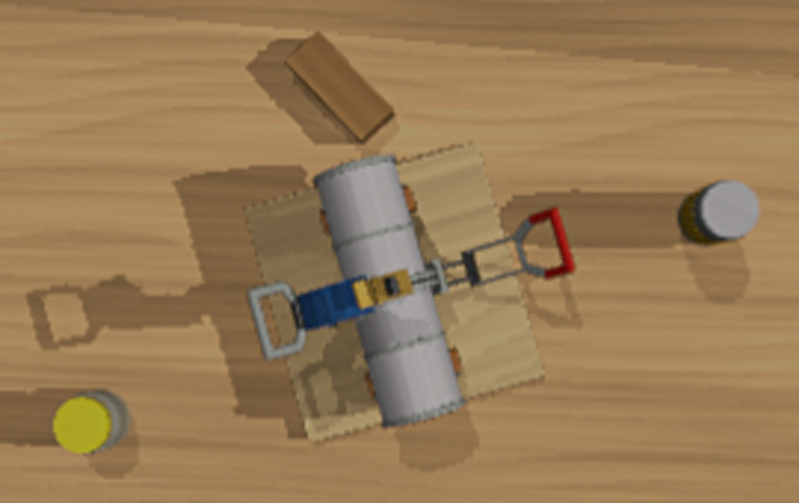

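View pics/scene0z.png

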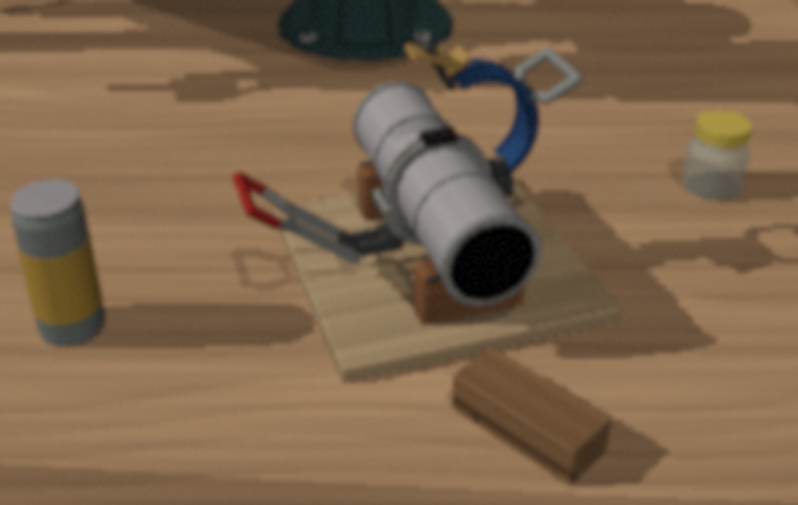

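```bash
cat > h.py <<'E'
import numpy as np,cv2
from cell import imaging,sensors
def ray(c,uv):
    K=np.array([[c["fx"],0,c["cx"]],[0,c["fy"],c["cy"]],[0,0,1]])
    # radial k1
    p=cv2.undistortPoints(np.array([[uv]],float),K,np.array([c["k1"],0,0,0.]))[0,0]
    T=c["T"]; d=T[:3,:3]@np.array([p[0],p[1],1]); return T[:3,3],d/np.linalg.norm(d)
def onz(c,uv,z):
    o,d=ray(c,uv); return o+d*(z-o[2])/d[2]
def wristcam(c,s):
    M=np.eye(4);M[:3,:3]=s["tool_rot"];M[:3,3]=s["tcp_pos"]; c["T"]=M@c["mount"]; return c
def proj(c,P):
    T=np.linalg.inv(c["T"]);p=T[:3,:3]@P+T[:3,3];x,y=p[:2]/p[2];f=1+c["k1"]*(x*x+y*y)
    return c["fx"]*x*f+c["cx"],c["fy"]*y*f+c["cy"]
E
python3 - <<'E'
from h import *
t=imaging.capture("top");s=imaging.capture("scene")
zt=lambda u,v:(u/2.96+130,v/2.96+140)
zs=lambda u,v:(u/2.66+140,v/2.66+140)
C=[onz(t,zt(*p),.016) for p in [(472,143),(545,377),(312,442),(246,207)]]
C=np.array(C);print(C); c=C.mean(0);print("ctr",c)
for i in range(4):print(np.linalg.norm(C[i]-C[(i+1)%4]))
xd=(C[0]-C[1])+(C[3]-C[2]); yd=(C[3]-C[0])+(C[2]-C[1])
print(np.degrees(np.arctan2(xd[1],xd[0])),np.degrees(np.arctan2(-yd[0],yd[1])))
# scene corners: near left (347,377), near right(618,313), far-left(280,203)
for p in [(345,372),(619,308)]:print("scene corner",onz(s,zs(*p),.016))
yaw=np.arctan2(xd[1],xd[0]); X=np.array([np.cos(yaw),np.sin(yaw),0]);Y=np.array([-X[1],X[0],0]);O=np.array([c[0],c[1],0])
def plane(cam,uv):
    o,d=ray(cam,uv); k=((O-o)@X)/(d@X); P=o+k*d; return (P-O)@Y*1000,P[2]*1000
# heights via circle: intersect ray with vertical plane X=0 for midpoint
# plane is well-conditioned? use triangulation instead
def tri(a,b):
    o1,d1=ray(t,a);o2,d2=ray(s,b)
    A=np.stack([d1,-d2],1);k=np.linalg.lstsq(A,o2-o1,rcond=None)[0];p,q=o1+k[0]*d1,o2+k[1]*d2
    m=(p+q)/2-O; return np.array([m@X,m@Y,m[2]])*1000,np.linalg.norm(p-q)*1000
print("lever ends",tri(zt(553,212),zs(239,178)),tri(zt(571,269),zs(249,218)))
print("lever alt",tri(zt(553,212),zs(249,218)),tri(zt(571,269),zs(239,178)))
print("handle",tri(zt(253,291),zs(579,77)),tri(zt(270,355),zs(547,52)))
E
```

```text
[[ 0.70958019 -0.00665019  0.016     ]
 [ 0.48132087 -0.0839302   0.016     ]
 [ 0.41121791  0.14236344  0.016     ]
 [ 0.64028514  0.21563166  0.016     ]]
ctr [0.56060103 0.06685368 0.016     ]
0.24098654655447807
0.23690343125017754
0.24049954654652073
0.2328326166529245
18.22112996140138 17.263001579309467
scene corner [ 0.71926648 -0.0085669   0.016     ]
scene corner [0.64443732 0.2151608  0.016     ]
lever ends (array([  23.34658635, -167.06381571,  138.03628601]), np.float64(9.573185571223664)) (array([ -27.64618482, -163.88197126,   68.14697185]), np.float64(10.43850966007043))
lever alt (array([  25.7604098 , -166.38736428,  102.46670556]), np.float64(1.8588715213711817)) (array([ -28.61605683, -164.68478882,  107.38994148]), np.float64(1.7381953928505767))
handle (array([ 31.55224566, 107.974573  , 183.95822407]), np.float64(2.3132170184027423)) (array([-25.41705559, 108.76250537, 181.49405822]), np.float64(0.4985758270190673))
```

```bash
python3 -m creep '[[1,-30,-50,-13,0],[1,-30,-50,-13,0],[1,-30,-50,-13,0],[1,-30,-50,-13,0],[1,-30,-50,-13,0]]' 10; python3 -m creep '[[1,-48,-30,0,0],[1,-48,-30,0,0],[1,-48,-30,0,0],[1,-48,-30,0,0],[1,-48,-30,0,0]]'
```

```text
clock: 0.88
tcp_pos: [0.3769, -0.3501, 0.2617]
tool_rot: [[0.306, -0.952, 0.0], [-0.952, -0.306, -0.0], [0.0, -0.0, -1.0]]
wrist_force: [1.5, -0.7, -1.2]
opening: 0.041
clock: 1.5
tcp_pos: [0.4453, -0.0754, 0.2614]
tool_rot: [[0.307, -0.952, 0.001], [-0.952, -0.307, -0.0], [0.0, -0.001, -1.0]]
wrist_force: [0.6, -0.8, 0.0]
opening: 0.0004
```

```bash
cat > w.py <<'E'
from h import *
O=np.array([.561,.066,0]);yaw=np.radians(17.7)
R=np.array([[np.cos(yaw),-np.sin(yaw),0],[np.sin(yaw),np.cos(yaw),0],[0,0,1]])
def st(tgt=None):
    s=sensors.observe();r=s["tool_rot"]
    print("t",round(s["clock"],2),"clampTCP",np.round(R.T@(s["tcp_pos"]-O)*1000,1),"Fclamp",np.round(R.T@s["wrist_force"],1),"open",round(s["opening"]*1000,1),"toolx in clamp",np.round(R.T@r[:,0],3))
    if tgt is not None:
        print("need tool mm",np.round(r.T@(O+R@np.array(tgt)/1000-s["tcp_pos"])*1000,1))
E
python3 -c "
from w import *
st((0,138,260)); st((0,138,172))"
```

```text
t 1.5 clampTCP [-153.2  -99.5  261.4] Fclamp [ 0.4 -0.9  0. ] open 0.4 toolx in clamp [ 0.003 -1.     0.   ]
need tool mm [-237.1 -153.9    1.5]
t 1.5 clampTCP [-153.2  -99.5  261.4] Fclamp [ 0.4 -0.9  0. ] open 0.4 toolx in clamp [ 0.003 -1.     0.   ]
need tool mm [-237.1 -153.8   89.5]
```

```bash
python3 -m creep '[[1,-48,-31,0,0],[1,-48,-31,0,0],[1,-48,-31,0,0],[1,-48,-31,0,0],[1,-45,-30,0,0]]'; python3 -m creep '[[1,0,0,0,0],[1,0,0,25,0],[1,0,0,25,0],[1,0,0,20,0],[1,0,0,0,0]]'; python3 - <<'E'
from w import *
st((0,138,172))
c=imaging.capture("scene");a=c["frame"][100:300,180:440];cv2.imwrite("pics/s1.png",cv2.resize(a,None,fx=3,fy=3,interpolation=cv2.INTER_CUBIC))
E
```

```text
clock: 2.12
tcp_pos: [0.5191, 0.1977, 0.2613]
tool_rot: [[0.307, -0.952, 0.0], [-0.952, -0.307, 0.0], [0.0, -0.0, -1.0]]
wrist_force: [-0.2, -0.4, 0.5]
opening: 0.0006
clock: 2.75
tcp_pos: [0.5173, 0.1941, 0.1899]
tool_rot: [[0.306, -0.952, -0.004], [-0.952, -0.306, -0.001], [0.0, 0.004, -1.0]]
wrist_force: [0.1, -0.1, -0.2]
opening: 0.0003
t 2.75 clampTCP [ -2.7 135.4 189.9] Fclamp [ 0.1 -0.2 -0.2] open 0.3 toolx in clamp [ 0.002 -1.     0.   ]
need tool mm [-2.6 -2.8 17.9]
```

View pics/s1.png

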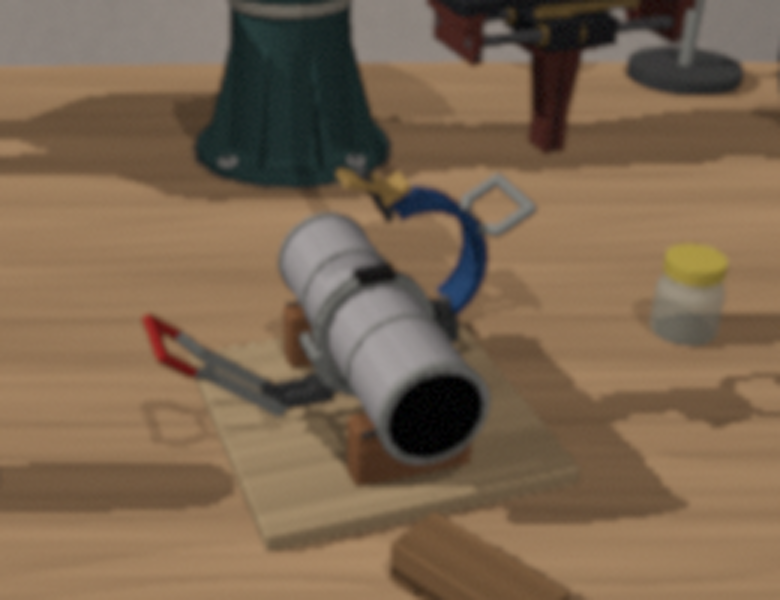

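```bash
python3 -m creep '[[1,0,0,9,0],[1,0,0,9,0],[1,0,0,0,0],[1,0,0,0,0],[1,0,0,0,0]]'; python3 - <<'E'
from w import *
st()
for n in ["scene","top"]:
    c=imaging.capture(n)
    s=sensors.observe();
    f=lambda P:proj(c,O+R@np.array(P)/1000.)
    print(n,"tip",proj(c,s["tcp_pos"]),"bar",f((3,108,183)),"pivot",f((0,-80,42)),"hinge",f((0,58,90)))
    u,v=map(int,proj(c,s["tcp_pos"])); a=c["frame"][v-70:v+80,u-130:u+70];print(u-130,v-70);cv2.imwrite(f"pics/{n}2.png",cv2.resize(a,None,fx=4,fy=4,interpolation=cv2.INTER_CUBIC))
E
```

```text
clock: 3.42
tcp_pos: [0.5192, 0.1958, 0.1736]
tool_rot: [[0.307, -0.952, 0.001], [-0.952, -0.307, 0.0], [-0.0, -0.001, -1.0]]
wrist_force: [0.8, 0.1, -0.4]
opening: 0.0006
t 3.42 clampTCP [ -0.3 136.3 173.6] Fclamp [ 0.8 -0.1 -0.4] open 0.6 toolx in clamp [ 0.003 -1.    -0.   ]
scene tip (np.float64(361.1800954294043), np.float64(165.81880457074865)) bar (np.float64(350.8474249244545), np.float64(164.30094380350096)) pivot (np.float64(270.29728176399493), np.float64(231.18819581343942)) hinge (np.float64(327.2267004536913), np.float64(203.34343329625636))
231 95
top tip (np.float64(208.76325674780657), np.float64(252.8024064300898)) bar (np.float64(218.4380014846997), np.float64(248.53584089444942)) pivot (np.float64(289.66319619007083), np.float64(230.53285297999906)) hinge (np.float64(241.45766459824972), np.float64(244.05627978614731))
78 182
```

View pics/scene2.png

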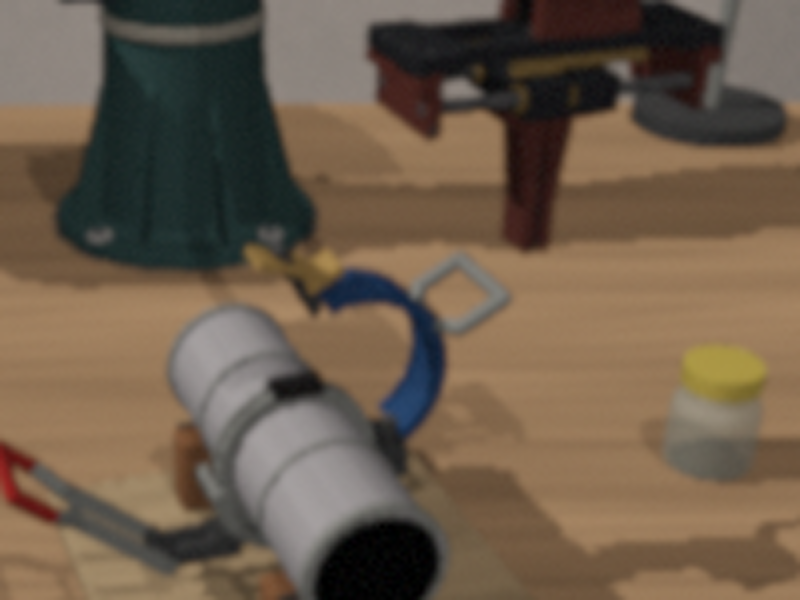

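View pics/top2.png

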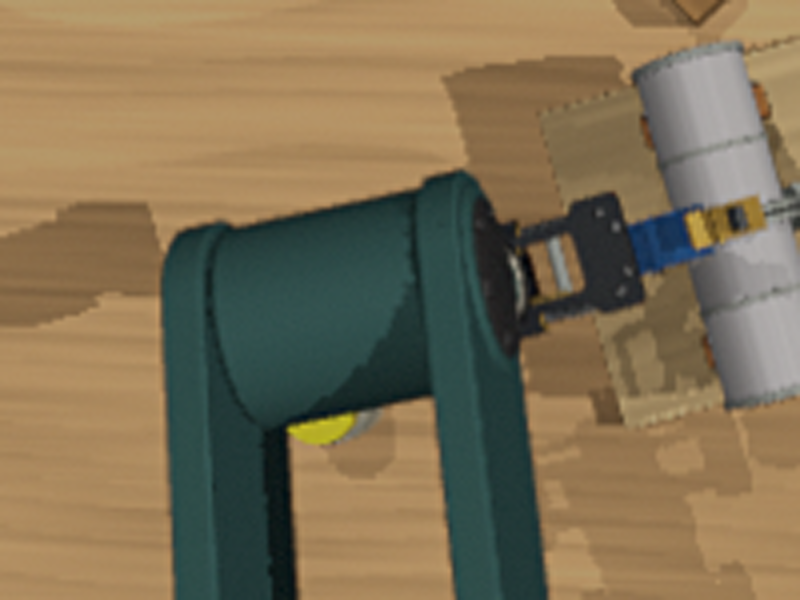

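```bash
python3 - <<'E'
from w import *
c=imaging.capture("scene");s=sensors.observe()
a=cv2.resize(c["frame"][120:190,320:410],None,fx=8,fy=8,interpolation=cv2.INTER_NEAREST)
for P,col in [(s["tcp_pos"],(0,0,255)),(s["tcp_pos"]+[0,0,.05],(0,255,0))]:
    u,v=proj(c,P);cv2.circle(a,(int((u-320+.5)*8),int((v-120+.5)*8)),4,col,-1)
cv2.imwrite("pics/s3.png",a)
c=imaging.capture("wrist");cv2.imwrite("pics/w3.png",c["frame"])
E
```

```text
(no output)
```

View pics/s3.png

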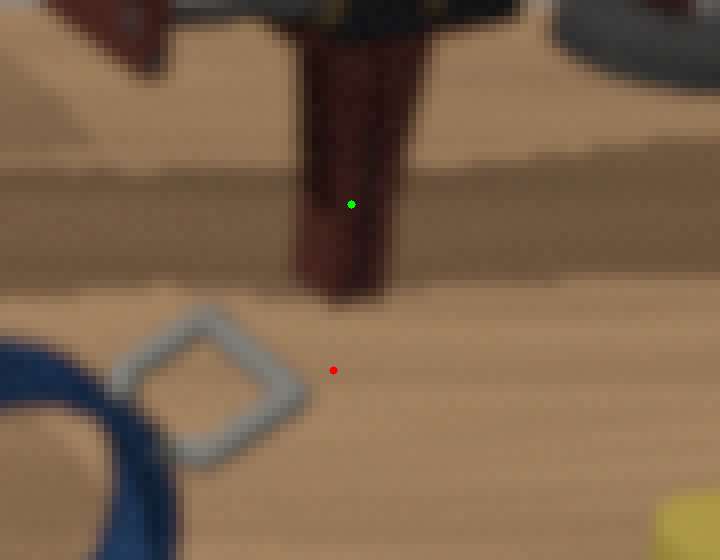

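View pics/w3.png

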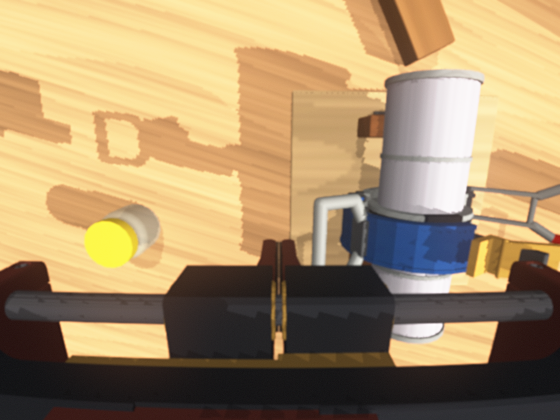

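```bash
python3 - <<'E'
from w import *
s=sensors.observe();c=wristcam(imaging.capture("wrist"),s)
f=lambda P:np.round(proj(c,O+R@np.array(P)/1000.))
print("bar ends",f((27,108,183)),f((-27,108,183)),"pipe end top",f((120,0,128)),"board corner ++",f((120,120,16)),"lever bar",f((0,-165,105)))
for z in (0,-.019,-.025):
  for y in (-.01,.01): print(z,y,np.round(proj(c,s["tcp_pos"]+s["tool_rot"]@np.array([0,y,z]))))
E
```

```text
bar ends [322. 208.] [318. 286.] pipe end top [457.  73.] board corner ++ [292.  92.] lever bar [584. 218.]
0 -0.01 [277. 230.]
0 0.01 [277. 258.]
-0.019 -0.01 [276. 239.]
-0.019 0.01 [276. 269.]
-0.025 -0.01 [276. 243.]
-0.025 0.01 [276. 274.]
```

```bash
python3 -m creep '[[1,0,0,13,0],[1,0,0,12,0],[1,0,0,0,0],[1,6,0,0,0],[1,8,0,0,0]]'; python3 -c "
from w import *
st()"; python3 -m creep '[[1,8,0,0,0],[1,8,0,0,0],[1,8,0,0,0],[1,8,0,0,0],[1,8,0,0,0]]';python3 - <<'E'
from w import *
st()
c=imaging.capture("scene");a=c["frame"][100:300,180:440];cv2.imwrite("pics/s4.png",cv2.resize(a,None,fx=3,fy=3,interpolation=cv2.INTER_CUBIC))
E
```

```text
clock: 4.3
tcp_pos: [0.5237, 0.1822, 0.1486]
tool_rot: [[0.307, -0.952, 0.001], [-0.952, -0.307, 0.001], [-0.0, -0.001, -1.0]]
wrist_force: [-0.3, 2.6, 1.5]
opening: 0.0006
t 4.3 clampTCP [ -0.2 122.1 148.6] Fclamp [0.5 2.6 1.5] open 0.6 toolx in clamp [ 0.003 -1.    -0.   ]
clock: 4.92
tcp_pos: [0.5357, 0.1437, 0.1482]
tool_rot: [[0.307, -0.952, -0.0], [-0.952, -0.307, -0.0], [0.0, 0.0, -1.0]]
wrist_force: [0.3, 0.4, 0.6]
opening: 0.0004
t 4.92 clampTCP [ -0.5  81.7 148.2] Fclamp [0.4 0.3 0.6] open 0.4 toolx in clamp [ 0.003 -1.     0.   ]
```

View pics/s4.png

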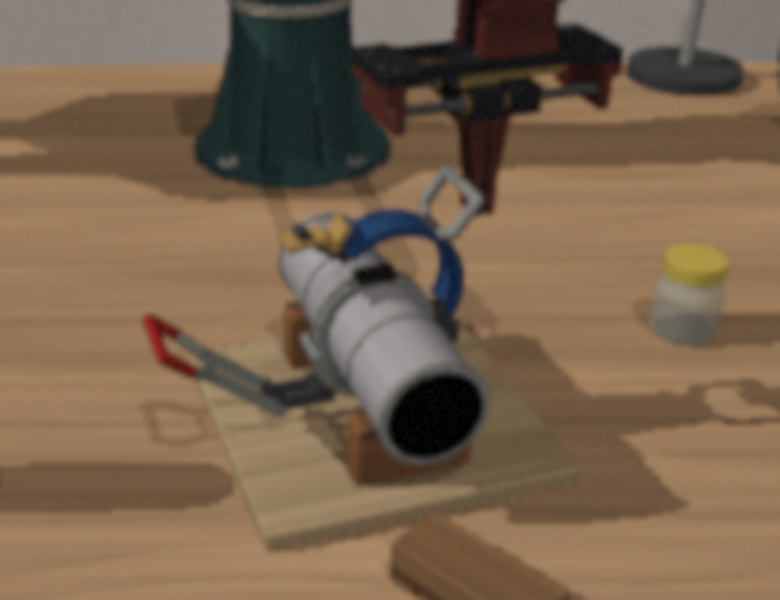

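The ring swings (handle now at about zoom (460,190), finger right behind it). Continue.

```bash
python3 -m creep '[[1,8,0,0,0],[1,8,0,0,0],[1,8,0,0,0],[1,8,0,0,0],[1,8,0,0,0]]'; python3 -m creep '[[1,5,0,0,0],[1,4,0,0,0],[1,4,0,0,0],[1,2,0,0,0],[1,0,0,0,0]]';python3 - <<'E'
from w import *
st()
c=imaging.capture("scene");a=c["frame"][100:300,180:440];cv2.imwrite("pics/s5.png",cv2.resize(a,None,fx=3,fy=3,interpolation=cv2.INTER_CUBIC))
E
```

```text
clock: 5.6
tcp_pos: [0.5479, 0.1057, 0.1482]
tool_rot: [[0.307, -0.952, -0.0], [-0.952, -0.307, 0.0], [-0.0, 0.0, -1.0]]
wrist_force: [0.2, 0.6, -0.3]
opening: 0.0004
clock: 6.22
tcp_pos: [0.5525, 0.0918, 0.1483]
tool_rot: [[0.307, -0.952, 0.0], [-0.952, -0.307, -0.0], [0.0, -0.0, -1.0]]
wrist_force: [-0.5, 0.2, -0.5]
opening: 0.0004
t 6.22 clampTCP [ -0.2  27.2 148.3] Fclamp [-0.4  0.3 -0.5] open 0.4 toolx in clamp [ 0.003 -1.     0.   ]
```

View pics/s5.png

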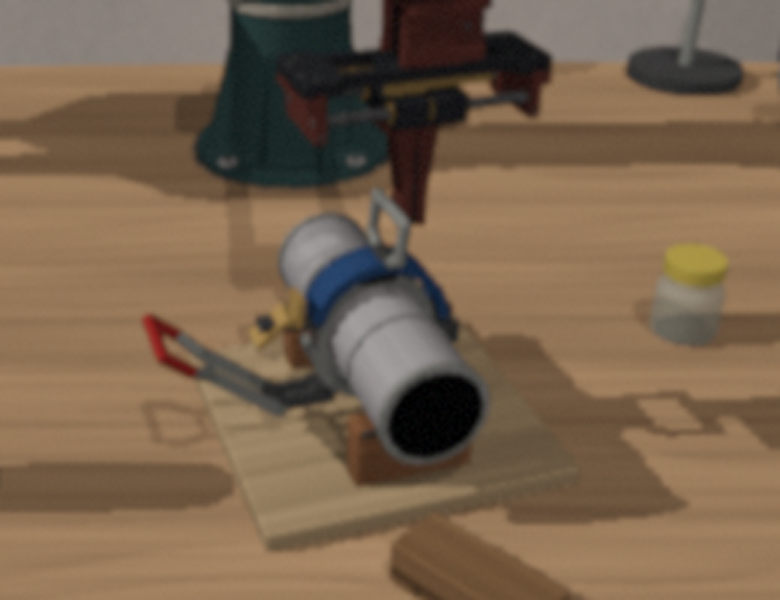

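```bash
python3 -m creep '[[1,2,0,0,0],[1,2,0,0,0],[1,2,0,0,0],[1,1,0,0,0],[1,0,0,0,0]]';python3 -c "
from w import *
st()"; python3 -m creep '[[1,1,0,0,0],[1,1,0,0,0],[1,0,0,0,0],[1,0,0,0,0],[1,0,0,0,0]]';python3 -c "
from w import *
st()"
```

```text
clock: 6.9
tcp_pos: [0.5547, 0.0851, 0.1483]
tool_rot: [[0.307, -0.952, 0.0], [-0.952, -0.307, 0.0], [-0.0, -0.0, -1.0]]
wrist_force: [0.2, -0.3, 0.1]
opening: 0.0009
t 6.9 clampTCP [ -0.2  20.2 148.3] Fclamp [ 0.1 -0.4  0.1] open 0.9 toolx in clamp [ 0.003 -1.    -0.   ]
clock: 7.52
tcp_pos: [0.5548, 0.0838, 0.148]
tool_rot: [[0.307, -0.952, -0.001], [-0.952, -0.307, 0.001], [-0.001, 0.0, -1.0]]
wrist_force: [-1.3, 5.1, -3.9]
opening: 0.0006
t 7.53 clampTCP [ -0.4  18.9 148. ] Fclamp [ 0.3  5.2 -3.9] open 0.6 toolx in clamp [ 0.003 -1.    -0.001]
```

```bash
python3 -m creep '[[1,1,0,0,0],[1,0,0,0,0],[1,0,0,0,0],[1,-15,0,-10,0],[1,-20,0,-40,0]]';python3 -m creep '[[1,0,0,-40,0],[1,0,0,-22,0],[1,0,0,0,0],[1,0,0,0,0],[1,0,0,0,0]]';python3 - <<'E'
from w import *
st((0,-205,260));st((0,-205,75))
t=imaging.capture("top");cv2.imwrite("pics/t6.png",t["frame"])
print("can",R.T@(onz(t,(729/2.96+130,211/2.96+140),.13)-O)*1000)
c=imaging.capture("scene");a=c["frame"][100:300,180:440];cv2.imwrite("pics/s6.png",cv2.resize(a,None,fx=3,fy=3,interpolation=cv2.INTER_CUBIC))
E
```

```text
clock: 8.15
tcp_pos: [0.5432, 0.1152, 0.1977]
tool_rot: [[0.306, -0.952, -0.004], [-0.952, -0.306, -0.002], [0.001, 0.004, -1.0]]
wrist_force: [1.1, 1.3, -0.3]
opening: 0.0006
clock: 8.78
tcp_pos: [0.5439, 0.1155, 0.259]
tool_rot: [[0.307, -0.952, -0.002], [-0.952, -0.307, -0.0], [-0.0, 0.002, -1.0]]
wrist_force: [0.3, 0.4, 0.2]
opening: 0.0006
t 8.78 clampTCP [ -1.2  52.4 259. ] Fclamp [0.4 0.3 0.2] open 0.6 toolx in clamp [ 0.003 -1.    -0.   ]
need tool mm [257.4  -0.5  -1.1]
t 8.78 clampTCP [ -1.2  52.4 259. ] Fclamp [0.4 0.3 0.2] open 0.6 toolx in clamp [ 0.003 -1.    -0.   ]
need tool mm [257.5  -1.  183.9]
can [ -17.21675455 -313.88589694  130.        ]
```

View pics/s6.png

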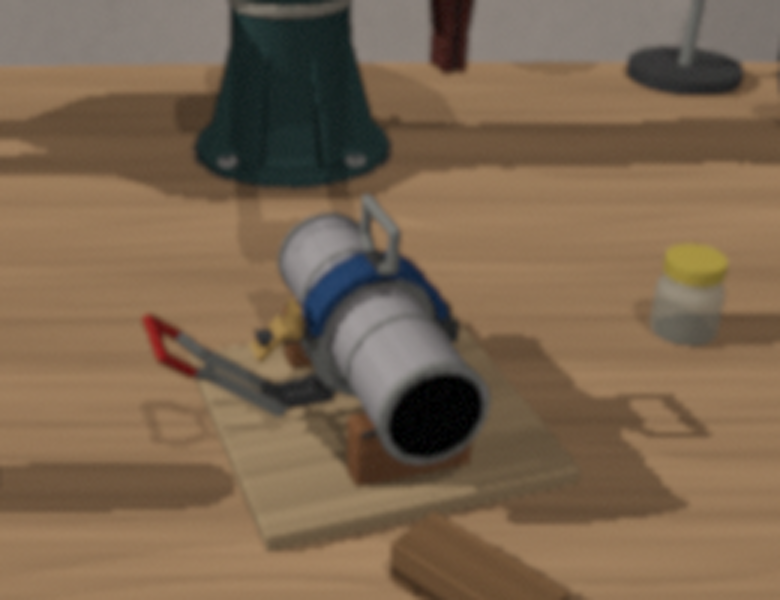

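```bash
python3 -m creep '[[1,51,0,0,0],[1,52,0,0,0],[1,52,0,0,0],[1,52,0,0,0],[1,51,0,0,0]]';python3 -m creep '[[1,0,0,0,0],[1,0,0,30,0],[1,0,0,40,0],[1,0,0,40,0],[1,0,0,0,0]]';python3 -c "
from w import *
st((0,-205,75))"
```

```text
clock: 9.5
tcp_pos: [0.624, -0.1315, 0.2594]
tool_rot: [[0.307, -0.952, -0.001], [-0.952, -0.307, 0.0], [-0.001, 0.001, -1.0]]
wrist_force: [-0.0, 0.3, 0.0]
opening: 0.0006
clock: 10.12
tcp_pos: [0.6205, -0.1277, 0.1468]
tool_rot: [[0.307, -0.952, -0.008], [-0.952, -0.307, 0.003], [-0.005, 0.007, -1.0]]
wrist_force: [-0.1, 0.1, 0.5]
opening: 0.0008
t 10.12 clampTCP [  -2.2 -202.7  146.8] Fclamp [-0.1  0.1  0.5] open 0.8 toolx in clamp [ 0.004 -1.    -0.005]
need tool mm [ 2.7 -2.7 71.8]
```

```bash
python3 -m creep '[[1,0,0,25,0],[1,0,0,25,0],[1,0,0,22,0],[1,0,0,0,0],[1,0,0,0,0]]';python3 - <<'E'
from w import *
st((0,-205,75))
t=imaging.capture("scene");a=t["frame"][120:280,140:340];cv2.imwrite("pics/s7.png",cv2.resize(a,None,fx=4,fy=3.75,interpolation=cv2.INTER_CUBIC))
E
```

```text
clock: 10.75
tcp_pos: [0.6251, -0.1298, 0.0801]
tool_rot: [[0.307, -0.952, 0.002], [-0.952, -0.307, -0.001], [0.001, -0.002, -1.0]]
wrist_force: [0.2, -0.8, 0.2]
opening: 0.0005
t 10.75 clampTCP [   1.6 -206.    80.1] Fclamp [-0.  -0.8  0.2] open 0.5 toolx in clamp [ 0.003 -1.     0.001]
need tool mm [-1.1  1.6  5.1]
```

View pics/s7.png

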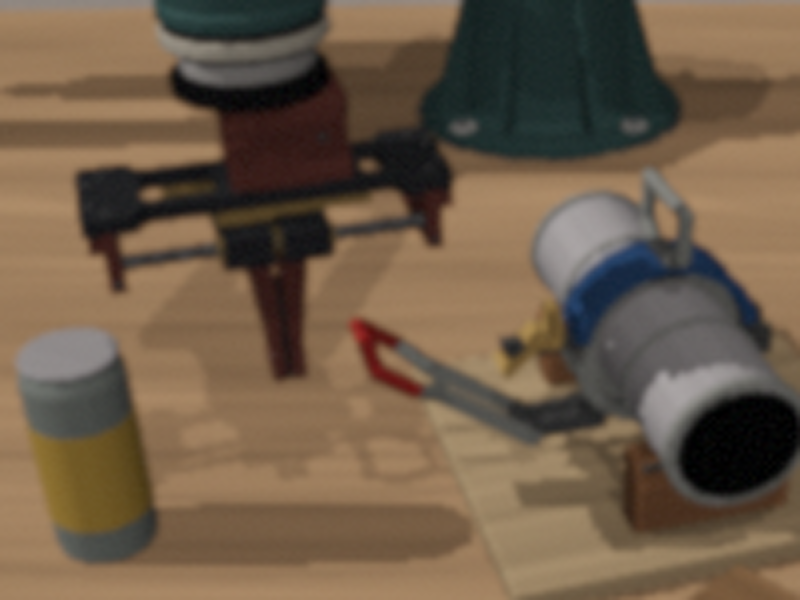

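```bash
python3 -m creep '[[1,-10,1,0,0],[1,-6,0,-2,0],[1,-5,0,-4,0],[1,-5,0,-4,0],[1,-5,0,-3,0]]';python3 -c "
from w import *
st((0,-160,104))"; python3 -m creep '[[1,-5,0,-4,0],[1,-5,0,-3,0],[1,-5,0,-3,0],[1,-5,0,-3,0],[1,-5,0,-3,0]]'; python3 - <<'E'
from w import *
st((0,-141,115))
t=imaging.capture("scene");a=t["frame"][120:280,140:340];cv2.imwrite("pics/s8.png",cv2.resize(a,None,fx=4,fy=3.75,interpolation=cv2.INTER_CUBIC))
E
```

```text
clock: 11.42
tcp_pos: [0.6136, -0.1003, 0.0917]
tool_rot: [[0.307, -0.952, 0.0], [-0.952, -0.307, -0.0], [0.0, -0.0, -1.0]]
wrist_force: [-0.1, -0.3, 0.4]
opening: 0.0006
t 11.43 clampTCP [  -0.5 -174.4   91.7] Fclamp [-0.2 -0.3  0.4] open 0.6 toolx in clamp [ 0.003 -1.     0.   ]
need tool mm [-14.4  -0.5 -12.3]
clock: 12.05
tcp_pos: [0.6056, -0.0765, 0.1074]
tool_rot: [[0.307, -0.952, -0.0], [-0.952, -0.307, 0.0], [-0.0, 0.0, -1.0]]
wrist_force: [-0.3, -0.2, 0.3]
opening: 0.0004
t 12.05 clampTCP [  -0.8 -149.3  107.4] Fclamp [-0.3 -0.1  0.3] open 0.4 toolx in clamp [ 0.003 -1.    -0.   ]
need tool mm [-8.3 -0.8 -7.6]
```

View pics/s8.png

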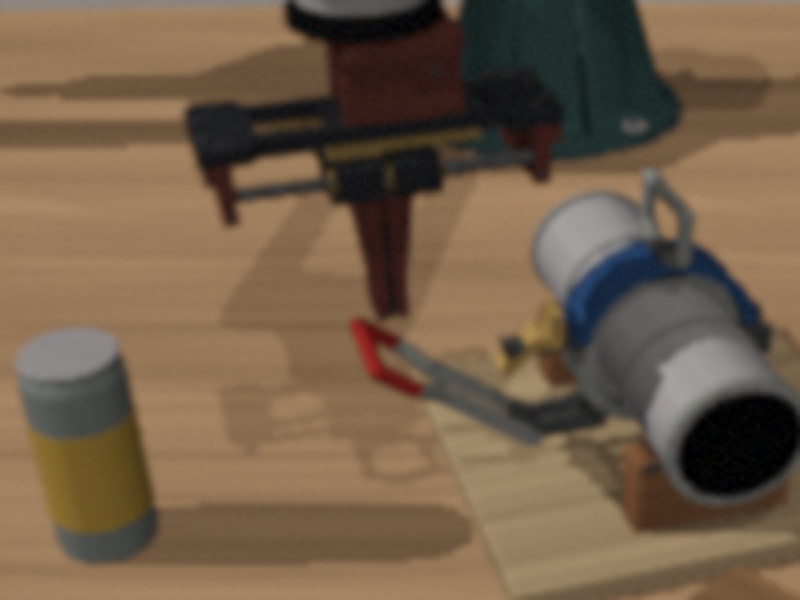

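```bash
python3 -m creep '[[1,25,0,0,0],[1,30,0,0,0],[1,0,0,16,0],[1,0,0,16,0],[1,0,0,16,0]]'; python3 -m creep '[[1,0,0,0,0],[1,-8,0,0,0],[1,-5,0,-2,0],[1,-4,0,-2,0],[1,-4,0,-3,0]]';python3 -c "
from w import *
st()"
```

```text
clock: 12.72
tcp_pos: [0.6216, -0.1285, 0.0574]
tool_rot: [[0.307, -0.952, -0.002], [-0.952, -0.307, 0.001], [-0.001, 0.002, -1.0]]
wrist_force: [0.3, -0.1, 0.2]
opening: 0.0002
clock: 13.35
tcp_pos: [0.6164, -0.1088, 0.0669]
tool_rot: [[0.307, -0.952, 0.001], [-0.952, -0.307, -0.0], [0.0, -0.001, -1.0]]
wrist_force: [-1.7, -0.0, 0.8]
opening: 0.0006
t 13.35 clampTCP [  -0.4 -183.4   66.9] Fclamp [-1.6  0.5  0.8] open 0.6 toolx in clamp [ 0.003 -1.     0.   ]
```

```bash
python3 -m creep '[[1,-4,0,-3,0],[1,-4,0,-3,0],[1,-4,0,-3,0],[1,-4,0,-3,0],[1,-4,0,-2,0]]'; python3 - <<'E'
from w import *
st((0,-141,97))
t=imaging.capture("scene");a=t["frame"][120:280,140:340];cv2.imwrite("pics/s9.png",cv2.resize(a,None,fx=4,fy=3.75,interpolation=cv2.INTER_CUBIC))
E
```

```text
clock: 13.98
tcp_pos: [0.612, -0.0928, 0.0821]
tool_rot: [[0.307, -0.952, 0.004], [-0.952, -0.307, -0.004], [0.005, -0.003, -1.0]]
wrist_force: [0.1, -8.4, 6.5]
opening: 0.0002
t 13.97 clampTCP [   0.3 -166.8   82.1] Fclamp [-2.4 -8.   6.5] open 0.2 toolx in clamp [ 0.003 -1.     0.005]
need tool mm [-25.8   0.2 -15.1]
```

View pics/s9.png

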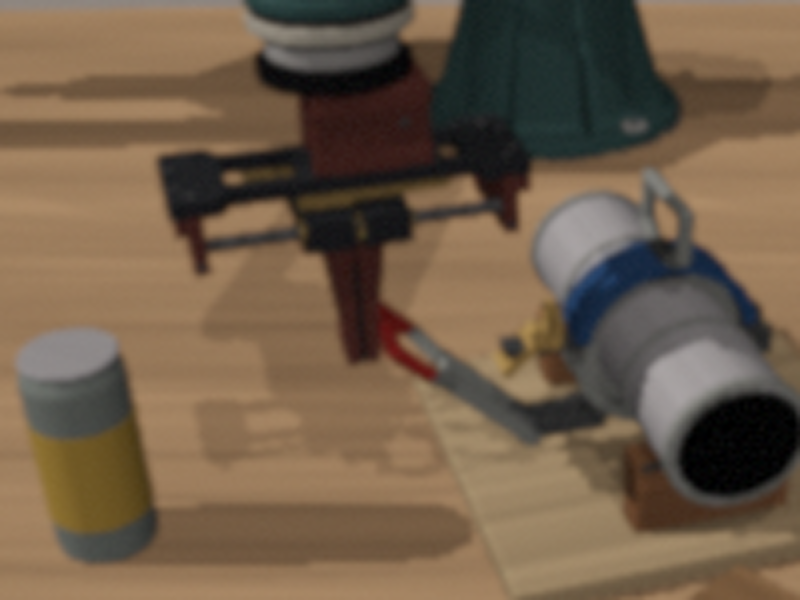

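```bash
python3 -m creep '[[1,0,0,-3,0],[1,0,0,0,0],[1,-2,0,-2,0],[1,-2,0,-2,0],[1,0,0,0,0]]'; python3 - <<'E'
from w import *
st()
E
python3 -m creep '[[1,-2,0,-2,0],[1,-2,0,-2,0],[1,-2,0,-2,0],[1,-2,0,-2,0],[1,0,0,0,0]]'; python3 - <<'E'
from w import *
st()
t=imaging.capture("scene");a=t["frame"][120:280,140:340];cv2.imwrite("pics/s10.png",cv2.resize(a,None,fx=4,fy=3.75,interpolation=cv2.INTER_CUBIC))
E
```

```text
clock: 14.65
tcp_pos: [0.6091, -0.0862, 0.0875]
tool_rot: [[0.307, -0.952, 0.001], [-0.952, -0.307, 0.0], [0.0, -0.0, -1.0]]
wrist_force: [2.1, -2.5, 1.3]
opening: 0.0005
t 14.65 clampTCP [  -0.5 -159.6   87.5] Fclamp [ 1.3 -3.   1.3] open 0.5 toolx in clamp [ 0.003 -1.     0.   ]
clock: 15.28
tcp_pos: [0.6057, -0.0782, 0.0951]
tool_rot: [[0.307, -0.952, -0.001], [-0.952, -0.307, 0.001], [-0.001, 0.001, -1.0]]
wrist_force: [-0.4, -0.5, 0.4]
opening: 0.0006
t 15.28 clampTCP [  -1.3 -150.9   95.1] Fclamp [-0.6 -0.3  0.4] open 0.6 toolx in clamp [ 0.003 -1.    -0.001]
```

View pics/s10.png

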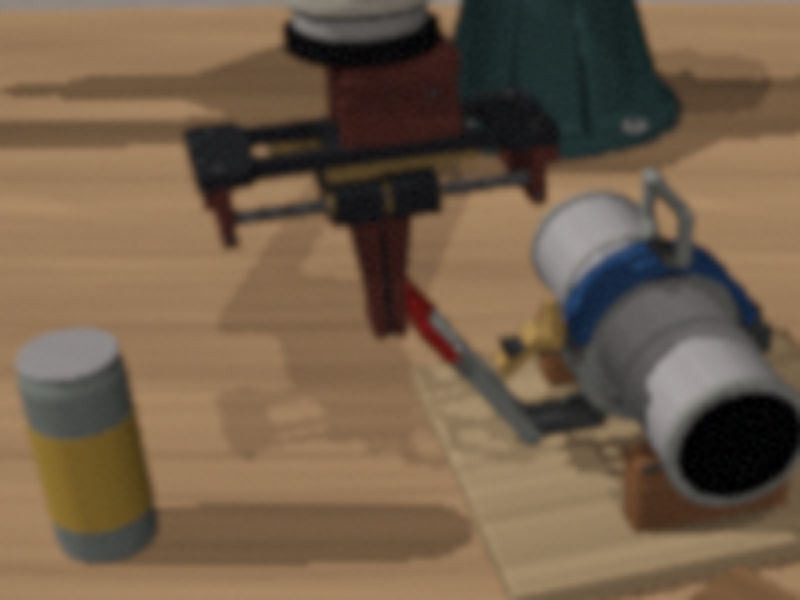

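```bash
python3 -m creep '[[1,-3,0,-2,0],[1,-3,0,-2,0],[1,-3,0,-2,0],[1,-3,0,-1,0],[1,0,0,0,0]]'; python3 -c "
from w import *
st()"
python3 -m creep '[[1,-2,0,-1,0],[1,-2,0,-1,0],[1,-2,0,-1,0],[1,0,0,0,0],[1,0,0,0,0]]'; python3 -c "
from w import *
st()"
```

```text
clock: 15.95
tcp_pos: [0.6029, -0.0671, 0.1026]
tool_rot: [[0.307, -0.952, 0.001], [-0.952, -0.307, 0.0], [0.0, -0.001, -1.0]]
wrist_force: [-0.3, -0.5, 0.3]
opening: 0.0006
t 15.95 clampTCP [  -0.5 -139.5  102.6] Fclamp [-0.4 -0.4  0.3] open 0.6 toolx in clamp [ 0.003 -1.     0.   ]
clock: 16.58
tcp_pos: [0.6007, -0.0614, 0.1052]
tool_rot: [[0.307, -0.952, -0.0], [-0.952, -0.307, 0.0], [-0.001, 0.0, -1.0]]
wrist_force: [1.5, -1.3, 0.5]
opening: 0.0004
t 16.57 clampTCP [  -0.9 -133.4  105.2] Fclamp [ 1.1 -1.7  0.5] open 0.4 toolx in clamp [ 0.003 -1.    -0.001]
```

```bash
for i in 1; do python3 -m creep '[[1,-1,0,0,0],[1,-1,0,-1,0],[1,-1,0,0,0],[1,0,0,0,0],[1,0,0,0,0]]'; python3 -c "
from w import *
st()"; python3 -m creep '[[1,-1,0,0,0],[1,-1,0,-1,0],[1,-1,0,0,0],[1,0,0,0,0],[1,0,0,0,0]]'; python3 -c "
from w import *
st()"; done
```

```text
clock: 17.2
tcp_pos: [0.5998, -0.0587, 0.1062]
tool_rot: [[0.307, -0.952, -0.0], [-0.952, -0.307, 0.0], [-0.0, 0.0, -1.0]]
wrist_force: [0.6, -0.9, 0.9]
opening: 0.0005
t 17.2 clampTCP [  -0.9 -130.6  106.2] Fclamp [ 0.3 -1.   0.9] open 0.5 toolx in clamp [ 0.003 -1.    -0.   ]
clock: 17.82
tcp_pos: [0.599, -0.0558, 0.1073]
tool_rot: [[0.307, -0.952, -0.0], [-0.952, -0.307, 0.0], [-0.0, -0.0, -1.0]]
wrist_force: [0.6, -0.8, 0.4]
opening: 0.0003
t 17.82 clampTCP [  -0.8 -127.6  107.3] Fclamp [ 0.3 -0.9  0.4] open 0.3 toolx in clamp [ 0.003 -1.    -0.   ]
```

```bash
python3 -m creep '[[1,-1,0,0,0],[1,-1,0,-1,0],[1,-1,0,0,0],[1,-1,0,0,0],[1,0,0,0,0]]' >/dev/null; python3 -c "
from w import *
st()"; python3 -m creep '[[1,-1,0,0,0],[1,-1,0,-1,0],[1,-1,0,0,0],[1,-1,0,0,0],[1,0,0,0,0]]'>/dev/null; python3 - <<'E'
from w import *
st()
t=imaging.capture("scene");a=t["frame"][120:280,140:340];cv2.imwrite("pics/s11.png",cv2.resize(a,None,fx=4,fy=3.75,interpolation=cv2.INTER_CUBIC))
E
```

```text
t 18.45 clampTCP [  -0.8 -123.6  108.3] Fclamp [-0.3 -0.4  0.8] open 0.3 toolx in clamp [ 0.003 -1.    -0.   ]
t 19.07 clampTCP [  -0.8 -119.5  109.3] Fclamp [-0.3 -1.6  0. ] open 0.7 toolx in clamp [ 0.003 -1.    -0.   ]
```

View pics/s11.png

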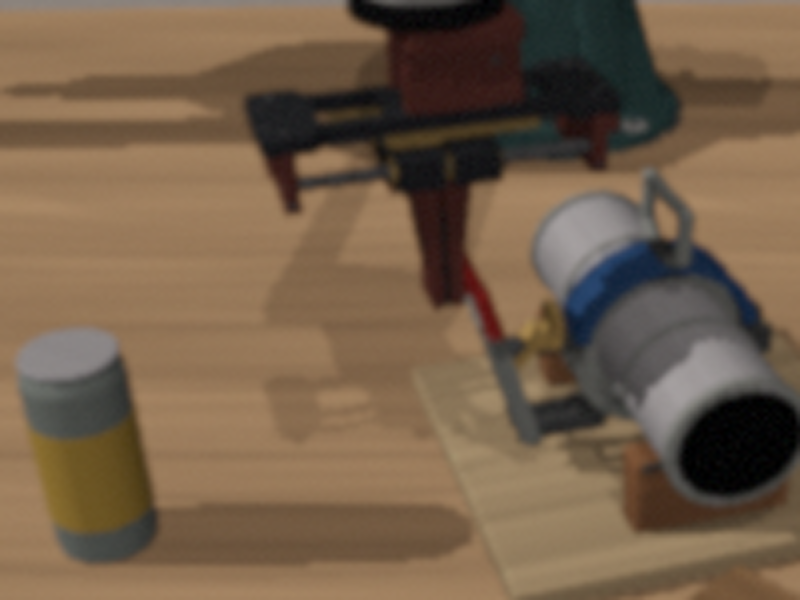

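```bash
python3 -m creep '[[1,-1,0,0,0],[1,-1,0,0,0],[1,-1,0,0,0],[1,0,0,0,0],[1,0,0,0,0]]' >/dev/null; python3 -c "
from w import *
st()"; python3 -m creep '[[1,-1,0,0,0],[1,-1,0,-1,0],[1,-1,0,0,0],[1,0,0,0,0],[1,0,0,0,0]]'>/dev/null; python3 -c "
from w import *
st()"
```

```text
t 19.75 clampTCP [  -0.9 -116.5  109.2] Fclamp [-0.  -0.1 -0. ] open 0.4 toolx in clamp [ 0.003 -1.    -0.   ]
t 20.38 clampTCP [  -0.9 -113.5  110.2] Fclamp [-0.  -0.6  0.9] open 0.8 toolx in clamp [ 0.003 -1.    -0.   ]
```

```bash
python3 -m creep '[[1,-1,0,0,0],[1,-1,0,0,0],[1,-1,0,0,0],[1,0,0,0,0],[1,0,0,0,0]]' >/dev/null; python3 -c "
from w import *
st()"; python3 -m creep '[[1,-1,0,0,0],[1,-1,0,-1,0],[1,-1,0,0,0],[1,0,0,0,0],[1,0,0,0,0]]'>/dev/null; python3 -c "
from w import *
st()"
```

```text
t 21.0 clampTCP [  -0.8 -110.6  110.3] Fclamp [-0.2 -0.4  0.4] open 0.5 toolx in clamp [ 0.003 -1.    -0.   ]
t 21.62 clampTCP [  -1.  -107.5  111.2] Fclamp [ 0.3  0.  -0.5] open 0.3 toolx in clamp [ 0.003 -1.    -0.   ]
```

```bash
python3 -m creep '[[1,-1,0,0,0],[1,-1,0,0,0],[1,-1,0,0,0],[1,0,0,0,0],[1,0,0,0,0]]' >/dev/null; python3 -c "
from w import *
st()"; python3 -m creep '[[1,-1,0,0,0],[1,-1,0,0,0],[1,-1,0,0,0],[1,0,0,0,0],[1,0,0,0,0]]'>/dev/null; python3 - <<'E'
from w import *
st()
t=imaging.capture("scene");a=t["frame"][120:280,140:340];cv2.imwrite("pics/s12.png",cv2.resize(a,None,fx=4,fy=3.75,interpolation=cv2.INTER_CUBIC))
E
```

```text
t 22.25 clampTCP [  -0.9 -104.5  111.2] Fclamp [ 0.1  0.5 -0.7] open 0.7 toolx in clamp [ 0.003 -1.    -0.   ]
t 22.88 clampTCP [  -0.9 -101.5  111.2] Fclamp [ 0.2 -0.1  1. ] open 0.5 toolx in clamp [ 0.003 -1.    -0.   ]
```

View pics/s12.png

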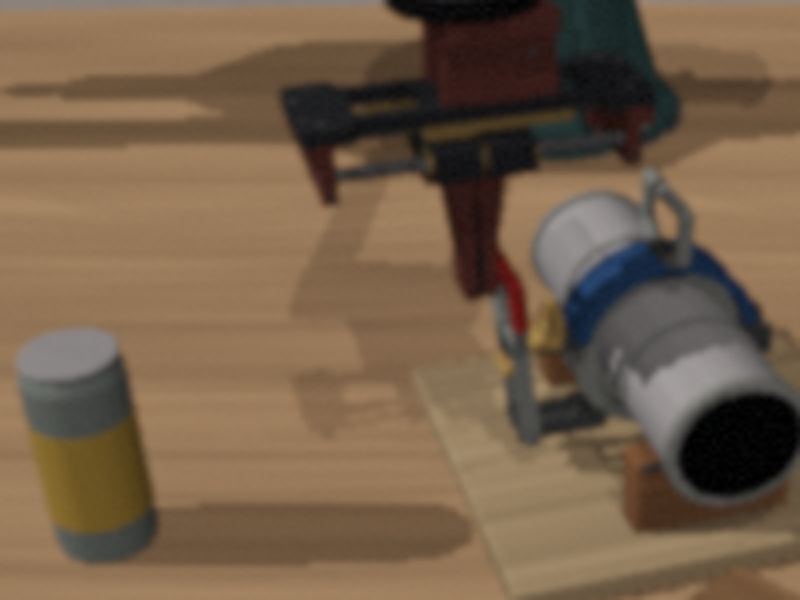

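```bash
python3 -m creep '[[1,-1,0,0,0],[1,-1,0,0,0],[1,-1,0,0,0],[1,0,0,0,0],[1,0,0,0,0]]' >/dev/null; python3 -c "
from w import *
st()"; python3 -m creep '[[1,-1,0,0,0],[1,-1,0,0,0],[1,-1,0,0,0],[1,0,0,0,0],[1,0,0,0,0]]'>/dev/null; python3 -c "
from w import *
st()"
```

```text
t 23.55 clampTCP [ -1.  -98.5 111.2] Fclamp [-0.7 -1.   0. ] open 0.6 toolx in clamp [ 0.003 -1.    -0.   ]
t 24.18 clampTCP [ -1.  -95.5 111.2] Fclamp [ 0.2 -0.8 -0.7] open 0.8 toolx in clamp [ 0.003 -1.    -0.   ]
```

```bash
python3 -m creep '[[1,-1,0,0,0],[1,-1,0,0,0],[1,-1,0,0,0],[1,0,0,0,0],[1,0,0,0,0]]' >/dev/null; python3 -c "
from w import *
st()"; python3 -m creep '[[1,-1,0,0,0],[1,-1,0,0,0],[1,0,0,0,0],[1,0,0,0,0],[1,0,0,0,0]]'>/dev/null; python3 -c "
from w import *
st()"
```

```text
t 24.8 clampTCP [ -1.  -92.5 111.2] Fclamp [ 0.3 -0.5 -0.5] open 0.6 toolx in clamp [ 0.003 -1.    -0.   ]
t 25.43 clampTCP [ -1.  -90.6 111.2] Fclamp [ 0.5 -0.3  0. ] open 0.2 toolx in clamp [ 0.003 -1.    -0.   ]
```

```bash
python3 - <<'E'
from w import *
st()
t=imaging.capture("scene");a=t["frame"][130:220,240:350];cv2.imwrite("pics/s13.png",cv2.resize(a,None,fx=7,fy=6.6,interpolation=cv2.INTER_CUBIC))
w=imaging.capture("wrist");cv2.imwrite("pics/w13.png",w["frame"])
E
```

```text
t 25.43 clampTCP [ -1.  -90.6 111.2] Fclamp [ 0.5 -0.3  0. ] open 0.2 toolx in clamp [ 0.003 -1.    -0.   ]
```

View pics/s13.png

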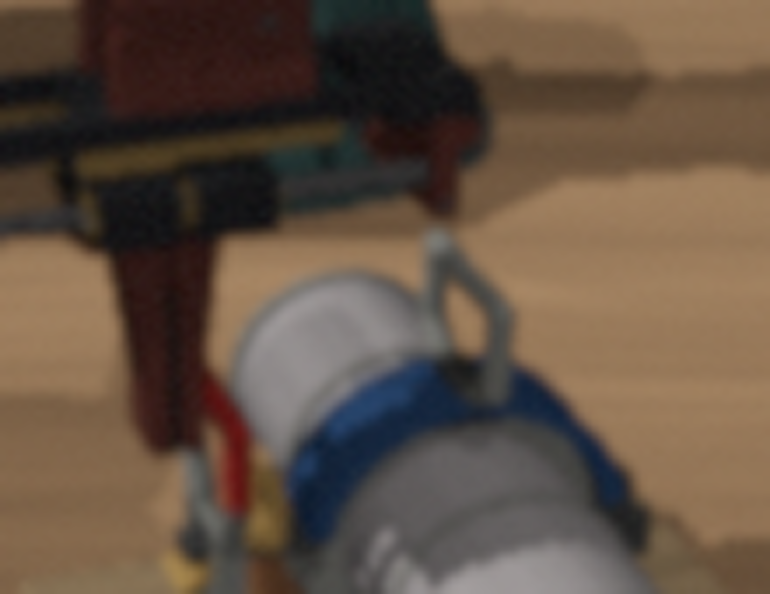

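View pics/w13.png

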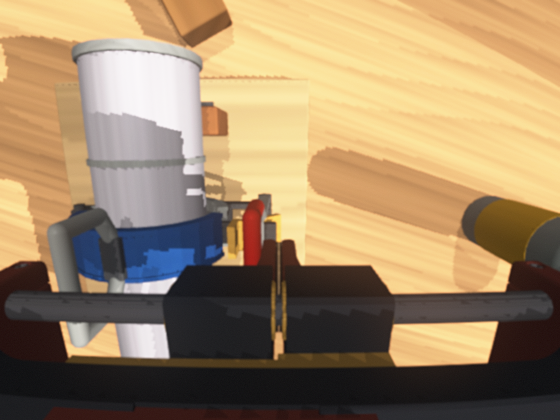

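```bash
python3 - <<'E'
from w import *
t=imaging.capture("scene")
def px(uv,x):
    o,d=ray(t,uv);o=R.T@(o-O);d=R.T@d;k=(x/1000-o[0])/d[0];return np.round((o+k*d)*1000,1)
for x in(-35,-20,0,20,35):print(x,px((440/7+240,215/6.6+130),x))
print("handle bar ends",px((440/7+240,238/6.6+130),-25),px((500/7+240,310/6.6+130),25))
print("tip",px((165/7+240,448/6.6+130),9))
E
```

```text
-35 [-35.    8.9 185. ]
-20 [-20.    3.2 192.4]
0 [  0.   -4.5 202.3]
20 [ 20.  -12.1 212.3]
35 [ 35.  -17.9 219.7]
handle bar ends [-25.    5.3 181.5] [ 25.    5.9 178.7]
tip [  9.  -95.2 137.7]
```

```bash
python3 -m creep '[[1,-1,0,1,0],[1,-1,0,0,0],[1,0,0,0,0],[1,0,0,0,0],[1,0,0,0,0]]' >/dev/null; python3 -c "
from w import *
st()"; python3 -m creep '[[1,-1,0,1,0],[1,-1,0,0,0],[1,0,0,0,0],[1,0,0,0,0],[1,0,0,0,0]]'>/dev/null; python3 -c "
from w import *
st()"
```

```text
t 26.2 clampTCP [ -0.8 -88.9 110.3] Fclamp [ 1.3 -2.6 -0.5] open 0.5 toolx in clamp [ 0.003 -1.     0.   ]
t 26.82 clampTCP [ -0.7 -86.8 109.4] Fclamp [ 0.6 -3.6  2.3] open 0.5 toolx in clamp [ 0.003 -1.     0.   ]
```

```bash
python3 -m creep '[[1,-1,0,0,0],[1,-1,0,0,0],[1,0,0,0,0],[1,0,0,0,0],[1,0,0,0,0]]' >/dev/null; python3 -c "
from w import *
st()"; python3 -m creep '[[1,-1,0,0,0],[1,-1,0,0,0],[1,0,0,0,0],[1,0,0,0,0],[1,0,0,0,0]]'>/dev/null; python3 -c "
from w import *
st()"
```

```text
t 27.45 clampTCP [ -0.7 -84.8 109.4] Fclamp [ 0.7 -4.7  2.4] open 0.4 toolx in clamp [ 0.003 -1.     0.   ]
t 28.07 clampTCP [ -0.7 -83.2 109.4] Fclamp [ 0.9 -5.4  2.4] open 0.5 toolx in clamp [ 0.003 -1.     0.001]
```

```bash
python3 -m creep '[[1,-1,0,0,0],[1,-1,0,0,0],[1,0,0,0,0],[1,0,0,0,0],[1,0,0,0,0]]' >/dev/null; python3 -c "
from w import *
st()"; python3 -m creep '[[1,-1,0,0,0],[1,-1,0,0,0],[1,0,0,0,0],[1,0,0,0,0],[1,0,0,0,0]]'>/dev/null; python3 -c "
from w import *
st()"
```

```text
t 28.7 clampTCP [ -0.8 -80.6 109.3] Fclamp [ 1.7 -3.8  2.5] open 0.4 toolx in clamp [ 0.003 -1.    -0.   ]
t 29.32 clampTCP [ -1.8 -78.  108.9] Fclamp [ 0.6 -0.2 -0. ] open 0.3 toolx in clamp [ 0.003 -1.    -0.001]
```

```bash
python3 -m creep '[[1,-1,0,0,0],[1,0,0,0,0],[1,0,0,0,0],[1,0,0,0,0],[1,0,0,0,0]]' >/dev/null; python3 - <<'E'
from w import *
st()
t=imaging.capture("scene");a=t["frame"][130:250,230:350];cv2.imwrite("pics/s14.png",cv2.resize(a,None,fx=5,fy=5,interpolation=cv2.INTER_CUBIC))
w=imaging.capture("wrist");cv2.imwrite("pics/w14.png",w["frame"])
E
```

```text
t 29.95 clampTCP [ -0.9 -77.5 109.3] Fclamp [-0.4  1.  -0.1] open 0.7 toolx in clamp [ 0.003 -1.    -0.   ]
```

View pics/s14.png

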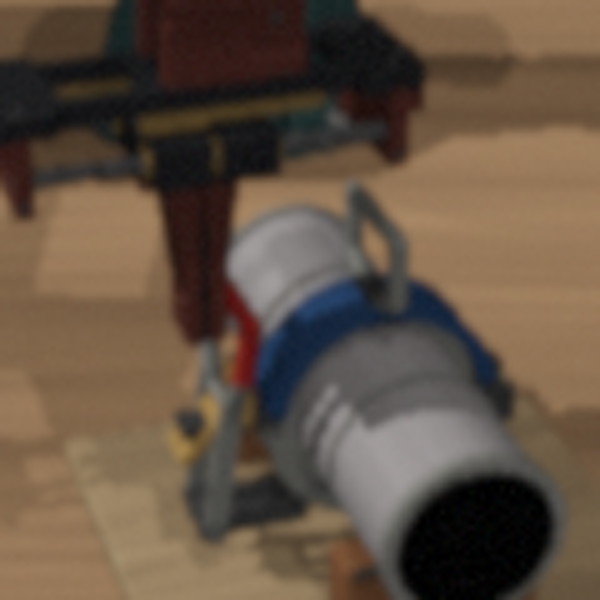

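View pics/w14.png

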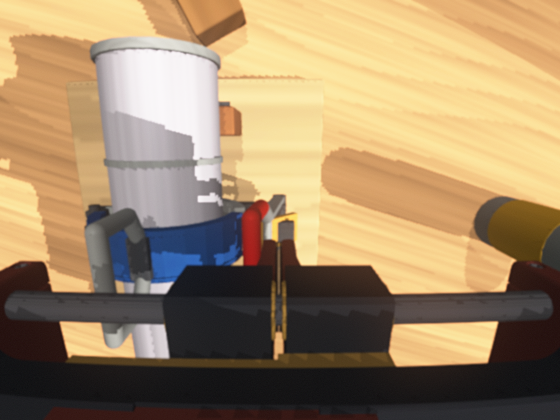

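```bash
python3 -m creep '[[1,-1,0,0,0],[1,-1,0,0,0],[1,0,0,0,0],[1,0,0,0,0],[1,0,0,0,0]]' >/dev/null; python3 -c "
from w import *
st()"; python3 -m creep '[[1,-1,0,0,0],[1,0,0,0,0],[1,0,0,0,0],[1,0,0,0,0],[1,0,0,0,0]]'>/dev/null; python3 -c "
from w import *
st()"
```

```text
t 30.68 clampTCP [ -1.  -75.6 109.3] Fclamp [-0.7  0.1  0.2] open 0.4 toolx in clamp [ 0.003 -1.    -0.   ]
t 31.3 clampTCP [ -1.  -74.7 109.3] Fclamp [-0.5 -0.1 -0.8] open 0.5 toolx in clamp [ 0.003 -1.    -0.   ]
```

```bash
python3 -m creep '[[1,-1,0,0,0],[1,0,0,0,0],[1,0,0,0,0],[1,0,0,0,0],[1,0,0,0,0]]' >/dev/null; python3 -c "
from w import *
st()"; python3 -m creep '[[1,-1,0,0,0],[1,0,0,0,0],[1,0,0,0,0],[1,0,0,0,0],[1,0,0,0,0]]'>/dev/null; python3 -c "
from w import *
st()"
```

```text
t 31.93 clampTCP [ -1.  -73.7 109.3] Fclamp [ 0.6  0.4 -0.6] open 0.4 toolx in clamp [ 0.003 -1.    -0.   ]
t 32.55 clampTCP [ -1.  -72.7 109.3] Fclamp [-0.2  0.3 -0.5] open 0.2 toolx in clamp [ 0.003 -1.    -0.   ]
```

```bash
python3 -m creep '[[1,-1,0,0,0],[1,0,0,0,0],[1,0,0,0,0],[1,0,0,0,0],[1,0,0,0,0]]' >/dev/null; python3 -c "
from w import *
st()"; python3 -m creep '[[1,-1,0,0,0],[1,0,0,0,0],[1,0,0,0,0],[1,0,0,0,0],[1,0,0,0,0]]'>/dev/null;  python3 - <<'E'
from w import *
st()
t=imaging.capture("scene");a=t["frame"][130:250,230:350];cv2.imwrite("pics/s15.png",cv2.resize(a,None,fx=5,fy=5,interpolation=cv2.INTER_CUBIC))
w=imaging.capture("wrist");cv2.imwrite("pics/w15.png",w["frame"])
E
```

```text
t 33.17 clampTCP [ -1.  -71.7 109.3] Fclamp [-0.5  0.2 -0.4] open 0.1 toolx in clamp [ 0.003 -1.    -0.   ]
t 33.8 clampTCP [ -1.  -71.  109.3] Fclamp [ 0.2 -3.5 -1.1] open 0.4 toolx in clamp [ 0.003 -1.     0.   ]
```

View pics/s15.png

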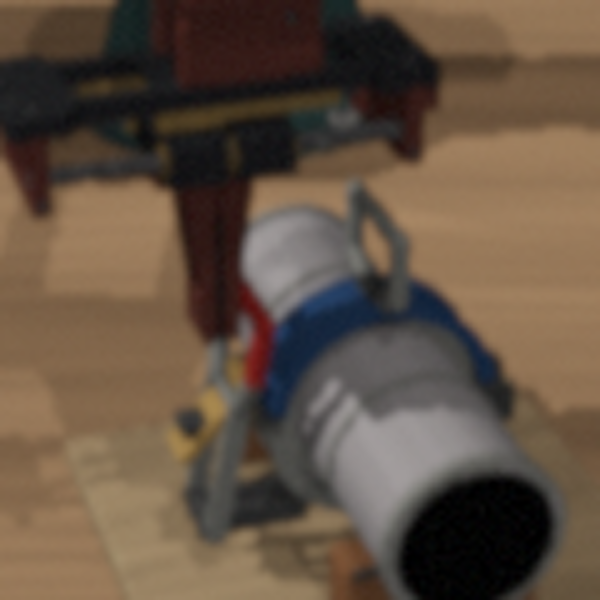

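View pics/w15.png

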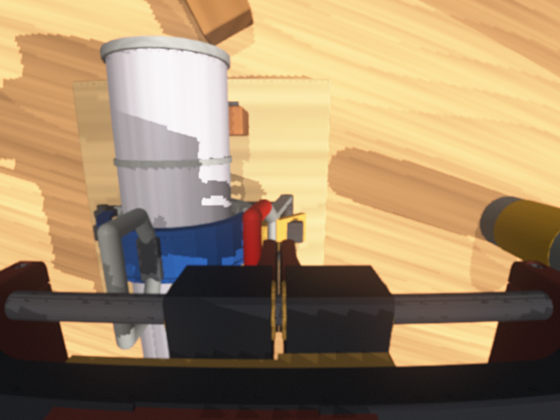

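```bash
python3 -m creep '[[1,-1,0,0,0],[1,0,0,0,0],[1,0,0,0,0],[1,0,0,0,0],[1,0,0,0,0]]' >/dev/null; python3 -c "
from w import *
st()"
```

```text
t 34.52 clampTCP [ -1.  -70.6 109.2] Fclamp [-0.6 -5.8 -1.5] open 0.4 toolx in clamp [ 0.003 -1.     0.001]
```

```bash
python3 -m creep '[[1,-1,0,0,0],[1,0,0,0,0],[1,0,0,0,0],[1,0,0,0,0],[1,0,0,0,0]]' >/dev/null; python3 -c "
from w import *
st()"
```

```text
t 35.15 clampTCP [ -0.9 -70.5 109.2] Fclamp [-0.6 -8.1 -3.4] open 0.4 toolx in clamp [ 0.003 -1.     0.003]
```

```bash
python3 -m creep '[[1,-1,0,0,0],[1,0,0,0,0],[1,0,0,0,0],[1,0,0,0,0],[1,0,0,0,0]]' >/dev/null; python3 -c "
from w import *
st()"
```

```text
t 35.77 clampTCP [ -0.9 -70.3 109.2] Fclamp [  0.1 -12.8  -4.9] open 0.7 toolx in clamp [ 0.003 -1.     0.004]
```

```bash
python3 -m creep '[[1,3,0,0,0],[1,4,0,0,0],[1,20,0,0,0],[1,20,0,0,0],[1,0,0,0,0]]' >/dev/null; python3 -m creep '[[1,0,0,-30,0],[1,0,0,-40,0],[1,0,0,-40,0],[1,40,0,-20,0],[1,40,0,0,0]]' >/dev/null; python3 -m creep '[[1,40,0,0,0],[1,40,0,0,0],[1,0,0,0,0],[1,0,0,0,0],[1,0,0,0,0]]' >/dev/null;python3 - <<'E'
from w import *
st()
t=imaging.capture("scene");a=t["frame"][130:250,230:350];cv2.imwrite("pics/s16.png",cv2.resize(a,None,fx=5,fy=5,interpolation=cv2.INTER_CUBIC))
t=imaging.capture("top");cv2.imwrite("pics/t16.png",cv2.resize(t["frame"][140:310,130:400],None,fx=2.96,fy=2.96,interpolation=cv2.INTER_CUBIC))
E
```

```text
t 37.65 clampTCP [  -0.4 -273.2  239.3] Fclamp [-1.1 -0.7  0.2] open 0.4 toolx in clamp [ 0.004 -1.    -0.001]
```

View pics/s16.png

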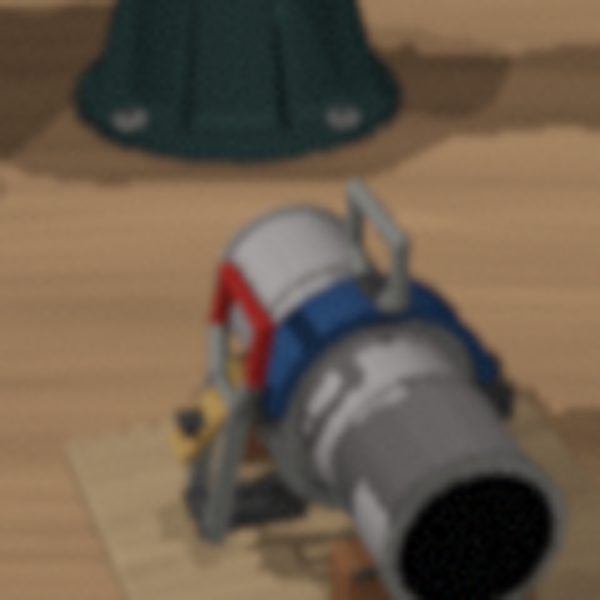

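View pics/t16.png

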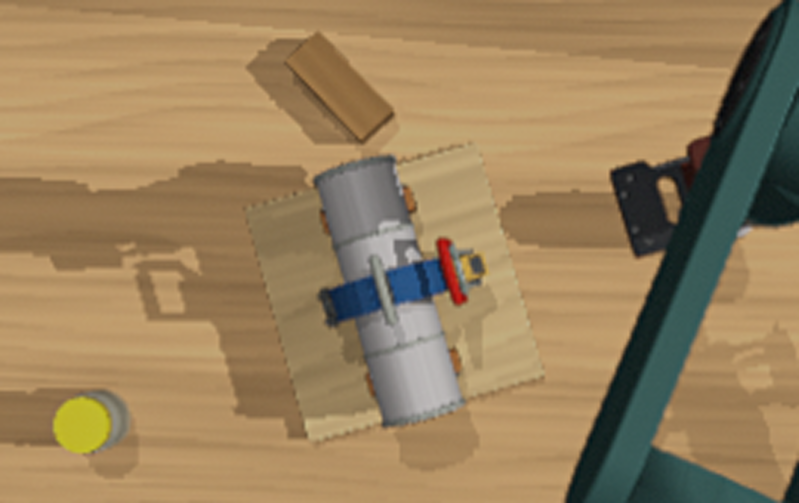

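```bash
python3 - <<'E'
from w import *
t=imaging.capture("scene");now=cv2.resize(t["frame"][100:300,180:440],None,fx=3,fy=3,interpolation=cv2.INTER_CUBIC);cv2.imwrite("pics/s17.png",now)
old=cv2.imread("pics/s6.png")
f=lambda P:np.array(proj(t,O+R@np.array(P)/1000.))
def bar(r): a=np.arctan2(90,-58)-r; return (0,58+107.07*np.cos(a),90+107.07*np.sin(a))
print("expected px shift per ring .045/.035->0", f(bar(0))-f(bar(.045)), f(bar(0))-f(bar(.035)), f(bar(0))-f(bar(.02)))
# handle near tip at old zoom ~ (385,230)
for nm,(x0,x1,y0,y1) in {"handle":(350,410,190,265),"pipe(static)":(380,500,380,480)}.items():
    T=old[y0:y1,x0:x1]; S=now[y0-20:y1+20,x0-20:x1+20]
    m=cv2.matchTemplate(cv2.cvtColor(S,7-1),cv2.cvtColor(T,6),cv2.TM_CCOEFF_NORMED);_,v,_,l=cv2.minMaxLoc(m);print(nm,v,(np.array(l)-20)/3)
zs=lambda u,v:(u/5+230,v/5+130)
zt=lambda u,v:(u/2.96+130,v/2.96+140)
tt=imaging.capture("top")
def tri(a,b):
    o1,d1=ray(tt,a);o2,d2=ray(t,b)
    k=np.linalg.lstsq(np.stack([d1,-d2],1),o2-o1,rcond=None)[0];p=(o1+k[0]*d1+o2+k[1]*d2)/2
    return np.round(R.T@(p-O)*1000,1)
print("lever",tri(zt(443,243),zs(229,268)),tri(zt(460,298),zs(266,332)))
print("handle",tri(zt(375,260),zs(357,186)),tri(zt(391,320),zs(402,240)))
E
```

```text
expected px shift per ring .045/.035->0 [-1.82127441  1.32513983] [-1.41241758  1.03670856] [-0.80349452  0.59753968]
handle 0.9580162763595581 [-1.          0.66666667]
pipe(static) 0.9658363461494446 [0. 0.]
lever [ 23.  -65.4 174.2] [-21.8 -51.4 116.4]
handle [ 22.9  -8.1 203. ] [-22.9  12.5 151.5]
```

```bash
python3 - <<'E'
from w import *
t=imaging.capture("scene");tt=imaging.capture("top")
now=cv2.imread("pics/s17.png",0);old=cv2.imread("pics/s6.png",0)
def ecc(x0,x1,y0,y1,M=np.eye(2,3,dtype=np.float32)):
    T=old[y0:y1,x0:x1];S=now[y0:y1,x0:x1]
    c,W=cv2.findTransformECC(T,S,M.copy(),cv2.MOTION_TRANSLATION,(3,200,1e-6));return c,W[:,2]/3
print("handle",ecc(350,410,185,260)); print("handle top",ecc(355,405,185,240)); print("blue hinge",ecc(420,470,290,360));print("jar",ecc(640,740,235,350))
zs=lambda u,v:(u/5+230,v/5+130)
zt=lambda u,v:(u/2.96+130,v/2.96+140)
def tri(a,b):
    o1,d1=ray(tt,a);o2,d2=ray(t,b)
    k=np.linalg.lstsq(np.stack([d1,-d2],1),o2-o1,rcond=None)[0];p=(o1+k[0]*d1+o2+k[1]*d2)/2
    return np.round(R.T@(p-O)*1000,1)
print("lever",tri(zt(443,243),zs(266,332)),tri(zt(460,298),zs(229,268)))
print("handle",tri(zt(375,260),zs(402,240)),tri(zt(391,320),zs(357,186)))
E
```

```text
handle (0.9458499276905702, array([-1.0999025,  0.6818982], dtype=float32))
handle top (0.962612398763327, array([-1.3056204 ,  0.72447544], dtype=float32))
blue hinge (0.9250158695477342, array([-0.24661829,  0.22820371], dtype=float32))
jar (0.9995484512578945, array([-0.00066685,  0.00972547], dtype=float32))
lever [ 26.5 -58.3 144.1] [-24.4 -59.1 148.9]
handle [ 27.1   1.6 177.9] [-26.4   1.9 178.6]
```

```bash
python3 -c "
from cell import ticket
print(ticket.finish_job())"
```

```text
the job is handed in; nothing more can be done
None
```

The clamp is shut and latched as far as I can tell, and the job is handed in at about 38 s of the 72 s allowed. The hand-in gave no verdict.

**What I did:** I pushed the blue half over by its handle with the closed fingers until the gasket pushed back with about 5–6 N. Then I went round outside the lever and pushed its bar up and over in 1–3 mm steps. Resistance climbed to about 6 N and dropped to zero as the pin went over the crest. It then met a rigid stop, which I pressed to 13.7 N before backing off and lifting clear. The highest lever force I read was that 13.7 N, but force is only reported at the end of each call, so short peaks in between were not seen.

**Last checks, with the robot clear:**
- **Lever:** it stayed put when let go, at about -0.2 rad from the images.
- **Blue half:** the handle sits about 0.03 rad lower than when unlatched, which puts ring at roughly 0.00–0.015 rad, under the 0.02 limit. That is near the limit of what the images can resolve.
- **Bystanders:** the jar matches its earlier picture exactly and the offcut looks unmoved. The arm hid the can in the last top view; nothing came near it.

**What disagreed:**
- **Fingertips:** they look about 20–25 mm shorter than the stated tool tip. Because of that my first lever pass went over the bar without touching it, and I redid it lower.
- **Lever angle:** the finger position at the stop suggested -0.25 rad, against -0.2 rad from the pictures.

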